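# Push loose bottle caps through the gate of a collecting tray

## Robot

A 7-joint arm with a two-finger parallel gripper is mounted at the origin on a cart in front of the work surface, level with it; the furniture and walls round the work are solid. World frame = base frame: x ahead of the robot, y to its left, z up, the work surface at z = 0. Lengths are in m, angles in rad, forces in N, time in s.
With the tool pointing down it reaches from about 0.4 to 0.875 m from the base axis. Payload 19.3 kg.
Tool frame: the origin (TCP) lies at the very end of the fingers, on their centre line; the grasp point (between the pads) lies 19 mm behind it; z points along the fingers, y is the line along which they close (so a half turn about z gives the same grasp; the last joint's range is limited). The gripper opens to 85 mm and grips with 20 to 120 N. Pads are 22 mm wide; open, the fingers measure 114 mm over their backs; the gripper's body (76 mm by 85 mm) begins 54 mm behind the grasp point. The pads swing forward as they close: fully open they stand 13 mm farther back than shut.
Start: joints at [1.045, 0.521, -0.036, 1.599, 0.021, 1.021, -0.113], TCP at [0.275, -0.561, 0.231] pointing down, gripper open.
Joint ranges: [-2.91, 2.91], [-0.3, 2.13], [-1.5, 1.42], [0.17, 2.43], [-1.26, 4.41], [0.16, 1.93], [-2.52, 2.52]. Speed limits (rad/s): [1.89, 1.89, 2.39, 2.39, 3.01, 3.01, 3.01].

## Interface

Orientations are given as a 3x3 rotation matrix whose columns are the frame's x, y, z axes.
In Python, from plant import r gives the robot as it stands. The module is installed in compiled form; this text tells all that it offers.
- The arm moves only by the shell command python3 -m inch 'ROWS'. ROWS is JSON, a list of rows, each an object with "travel": the shift along the tool's x, y, z as a fraction of full scale, a list of three; "turn": the turn, a rotation vector about the tool's x, y, z as a fraction of full scale, a list of three; "hand": the closure, from -1 (fully open) to 1 (shut). In form: [{"travel": [tx, ty, tz], "turn": [wx, wy, wz], "hand": hand}, ...]. A call has 1 to 8 rows; each row is the pose to reach, as a shift and turn from the pose commanded when the call began, along the tool's axes at that moment, turning the shorter way round; what a row does not reach only later rows make up. Full scale, the value 1, is 0.3 m for a shift and pi rad for a turn. A row lasts 1/8 s, in which the tool goes at most 62.5 mm and 10.7 degrees, less where a joint would pass 70% of its speed; a pose out of reach is approached as far as the arm can. A call with a number of a shift or a turn outside -1 to 1 is refused whole. A call with a gripper value outside its range is refused whole. The fingers move at their own pace and stop on an object; the grip force is fixed at half the most. Time passes only in rows, so rows that repeat a pose let the fingers close. It gives the time, the measured TCP pose, the force, the opening and the grip force at its end, in the units of the state.
- r.observe(): the state, without advancing time (a new reading comes with each control period).
- r.read_camera(name): name is "scene" or "top" or "wrist"; returns (picture, depth): 480x640x3 uint8, red, green, blue; 480x640 float32, m along the optical axis (not along the pixel's ray), 0 where there is no reading.
- r.camera_params(name): a dict with "fx", "fy", "cx", "cy" (pixels), "dist_coeffs" ([k1, k2, p1, p2, k3] as OpenCV has them; the pictures are not rectified), "R" (3x3) and "t" (3): a world point X has camera coordinates R X + t; the wrist camera has in their place "T_tool_cam" (4x4, takes a point from camera to tool coordinates, whose origin is the TCP and whose axes are the flange's). Camera axes: x right, y down, z forward; pixel columns grow to the right and rows downward; lengths in m; the calibration is good to about 2 mm. A picture is of the moment at which its call begins: read the wrist's pose just before it. camera_params takes no time and is no camera call.
- r.hand_in(): hands the job in; it is judged then, once.
The state is a dict: "t": time; "joints": joint angles; "qd": joint speeds; "joint_torque": joint torques, N m; "eef_pos": TCP position; "tool_rot": TCP orientation; "ft_force": force on the tool from outside, world axes, zero at the start; "torque": the same for the moment, N m; "width": opening from 0.0 (shut) to 1.0 (fully open); "finger_force": force on a finger pad.
Only numpy, scipy, OpenCV 4.12 (cv2) and the standard library are available. Lean on these libraries where they do the work, as an engineer would, in place of code of your own. Each camera call takes 0.05 s, during which the arm holds its last target. There are 200 camera calls.

## Task

Three loose white bottle caps lie on the raised deck of the wooden collecting tray. With the fingertips, push them one at a time through the narrow gate in the tray's far wall so that each drops into the slot behind it, until all three are down in the slot. Only push the caps, never lift one off the deck, and leave the clothes peg and the matchbox on the tray where they lie.

Things in the scene. Friction and masses are not known exactly. Their poses are not given: they have to be found in the camera images.
- tray: Dark wooden collecting tray, fixed to the worktop; place and yaw vary. Origin: under the deck's middle, at worktop level; x points to the gate (away from the robot), y left, z up. Flat deck, top at z = 50 mm, free from x = -110 to 104, y = -135 to 135 mm. 6 mm rims along its near edge and sides, and the far wall at x = 104 to 110, all rise 20 mm above the deck (z = 70)
- gate (a point): Middle of the gate at deck height: tray x = 107, y = 0, z = 50 mm; axes as the tray's (x leads through the gate). The gate is a 50 mm wide opening in the far wall (y = -25 to 25) between two round 8 mm steel posts. Just behind it, at x = 110, the deck ends in a drop to the slot
- slot (a point): Middle of the slot's floor: tray x = 150, y = 0, z = 8 mm; axes as the tray's. The slot is an open-topped trough behind the gate wall, inside x = 110 to 190, y = -80 to 80 mm; its floor lies 42 mm below the deck, its outer wall reaches z = 70
- cap_a_center (a point): Centre of one of three identical loose white ribbed plastic bottle caps: disc, 38 mm across, 14 mm high, about 15 g, lying flat on the deck (this point 7 mm above it). Any cap may be the left, middle or right one; they start 60 mm or more apart, the middle one 20 mm or more nearer the gate than the others, all 60 mm or more from the near rim and 70 mm or more short of the gate
- cap_b_center (a point): Centre of one of three identical loose white ribbed plastic bottle caps: disc, 38 mm across, 14 mm high, about 15 g, lying flat on the deck (this point 7 mm above it). Any cap may be the left, middle or right one; they start 60 mm or more apart, the middle one 20 mm or more nearer the gate than the others, all 60 mm or more from the near rim and 70 mm or more short of the gate
- cap_c_center (a point): Centre of one of three identical loose white ribbed plastic bottle caps: disc, 38 mm across, 14 mm high, about 15 g, lying flat on the deck (this point 7 mm above it). Any cap may be the left, middle or right one; they start 60 mm or more apart, the middle one 20 mm or more nearer the gate than the others, all 60 mm or more from the near rim and 70 mm or more short of the gate
- peg: Pink clothes peg lying loose on the deck, 72 x 15 mm, 12 mm high, in one far corner of the deck (about 75 mm ahead of the deck's middle and 100 mm to the left or right); origin under its centre. Leave it there
- matchbox: Closed matchbox lying loose on the deck, 36 x 53 mm, 15 mm high, in the other far corner; origin under its centre. Leave it there
Things that resemble listed ones, but are neither listed nor needed, are in the scene too. Leave any green or pink look-alike of the part that bears cap_a_center alone. What is shaped like the part that bears cap_c_center but purple is not meant.

How it is judged:
By the outcome, as a careful person would: the job done as asked, in the order asked, and still so for the second after the job is handed in, with the robot touching nothing.
It also fails if it takes over 72 s, if anything falls off the work surface, if the arm or the gripper's body presses on something with over 40 N, if the wrist force passes 120 N, or if a joint passes its speed limit or range.

## Working session

There is one attempt and no reset: what is moved stays moved. The work goes in short steps, Python scripts to look and compute and a shell command to move; the robot and the scene stay as the last step left them, time stands still between calls to the robot, and variables do not carry over. Pictures are saved under pics/ and viewed, at most 12 in all, crops included, and the job is handed in when it is done.

```bash
mkdir -p pics; python3 - <<'E'
from plant import r
import cv2, numpy as np
o=r.observe(); print(o['t'],o['eef_pos'],o['tool_rot'],o['width'])
for n in ['top','scene']:
    im,d=r.read_camera(n); cv2.imwrite(f'pics/{n}0.png',im[:,:,::-1]); np.savez(f'{n}0.npz',im=im,d=d)
    print(r.camera_params(n))
E
```

```text
0.0 [ 0.27493313 -0.56090453  0.23073269] [[ 8.97912890e-01  4.40172842e-01 -5.58136982e-04]
 [ 4.40173190e-01 -8.97912361e-01  9.76948915e-04]
 [-7.11317153e-05 -1.12289196e-03 -9.99999367e-01]] 0.9975540927025474
{'fx': 529.7118003826939, 'fy': 529.7118003826939, 'cx': 323.02821059791677, 'cy': 242.3252086389277, 'dist_coeffs': array([0.01306234, 0.        , 0.        , 0.        , 0.        ]), 'R': array([[-0.02612127, -0.99955895, -0.01412716],
       [-0.98830369,  0.02794597, -0.14991608],
       [ 0.15024476,  0.01004592, -0.98859779]]), 't': array([0.05699535, 0.54821629, 1.00861162])}
{'fx': 463.99491685094415, 'fy': 463.99491685094415, 'cx': 308.77925116912957, 'cy': 248.0916640208651, 'dist_coeffs': array([0.03069431, 0.        , 0.        , 0.        , 0.        ]), 'R': array([[-0.63856114, -0.76956626,  0.00272971],
       [-0.58232913,  0.48087281, -0.65548007],
       [ 0.5031227 , -0.42015369, -0.75520754]]), 't': array([0.39188475, 0.33003917, 0.6769683 ])}
```

View pics/top0.png

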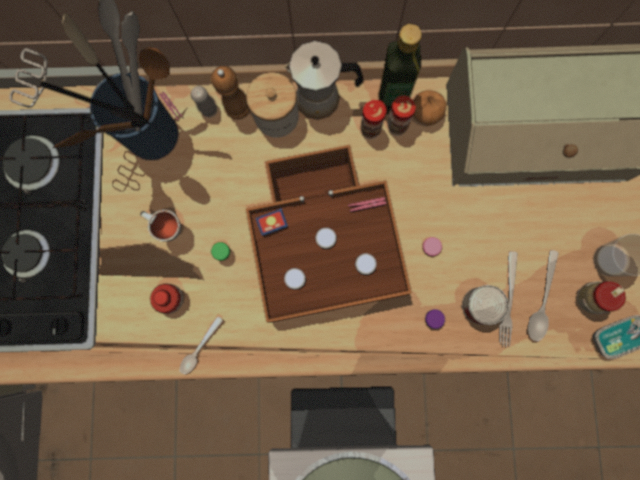

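View pics/scene0.png

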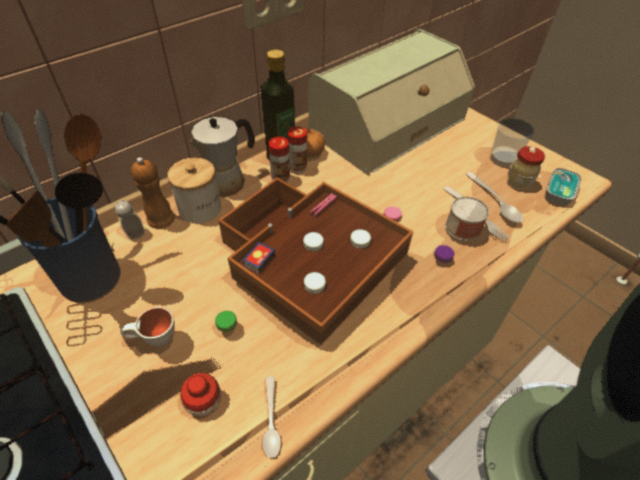

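The top view shows the caps at about (326,238), (295,279) and (366,264). The gate posts are at (302,199) and (331,193), the matchbox at (272,222) and the peg at (367,204). The scene view agrees. The green, pink and purple look-alikes are off the tray.

```bash
cat > h.py <<'E'
import numpy as np, cv2
from plant import r
def world(cam,d):
    p=r.camera_params(cam); K=np.array([[p['fx'],0,p['cx']],[0,p['fy'],p['cy']],[0,0,1]])
    v,u=np.mgrid[:480,:640]; n=cv2.undistortPoints(np.stack([u,v],-1).reshape(-1,1,2).astype(np.float32),K,p['dist_coeffs']).reshape(480,640,2)
    C=np.dstack([n*d[...,None],d]); return (C-p['t'])@p['R']
def ray(cam,uv,z):
    p=r.camera_params(cam); K=np.array([[p['fx'],0,p['cx']],[0,p['fy'],p['cy']],[0,0,1]])
    n=cv2.undistortPoints(np.array(uv,np.float32).reshape(-1,1,2),K,p['dist_coeffs']).reshape(-1,2)
    D=np.c_[n,np.ones(len(n))]@p['R']; o=-p['R'].T@p['t']; return o+D*((z-o[2])/D[:,2])[:,None]
def blobs(im,box,amin=60):
    h=cv2.cvtColor(im,cv2.COLOR_RGB2HSV); m=((h[...,1]<70)&(h[...,2]>140)).astype(np.uint8)
    k=np.zeros_like(m);x0,y0,x1,y1=box;k[y0:y1,x0:x1]=1
    n,l,s,c=cv2.connectedComponentsWithStats(m*k); return [(c[i],s[i]) for i in range(1,n) if s[i,4]>amin]
E
python3 - <<'E'
from h import *
for n,box in [('top',(265,210,400,305)),('scene',(240,220,400,300))]:
    f=np.load(n+'0.npz'); im,d=f['im'],f['d']; W=world(n,d)
    for c,s in blobs(im,box): print(n,c.round(1),s[2:5],ray(n,c,.062 if n=='scene' else .064).round(4),W[int(c[1]),int(c[0])].round(4))
    if n=='top':
        for nm,lo,hi in [('deck',.044,.056),('rim',.0655,.0745)]:
            m=((W[...,2]>lo)&(W[...,2]<hi)&(d>0)).astype(np.uint8); m[:130]=0;m[330:]=0;m[:,:230]=0;m[:,420:]=0
            if nm=='deck':m=cv2.morphologyEx(m,cv2.MORPH_OPEN,np.ones((7,7)))
            P=W[m>0][:,:2].astype(np.float32)*1000; print(nm,len(P),cv2.minAreaRect(P), np.median(W[m>0][:,2]))
            if nm=='rim': cv2.imwrite('rim.png',m*255)
print(ray('top',[(302,199),(331,193)],.07).round(4), ray('top',[(248,210),(386,183),(410,295),(268,320)],.07).round(4))
E
```

```text
top [325.4 237.2] [ 20  19 293] [[0.5561 0.037  0.064 ]] [0.5561 0.0377 0.0669]
top [365.4 263.2] [ 20  19 300] [[ 0.5033 -0.0388  0.064 ]] [ 0.5035 -0.0378  0.0654]
top [294.2 277.9] [ 20  19 301] [[0.4786 0.099  0.064 ]] [0.4801 0.0992 0.0671]
deck 12313 ((533.6937866210938, 34.10497283935547), (219.3667755126953, 270.88287353515625), 9.887812614440918) 0.05108299665963697
rim 2793 ((572.9510498046875, 41.04133605957031), (312.6568908691406, 282.1783752441406), 9.737181663513184) 0.06962447661687272
scene [360.3 236.5] [ 20  16 247] [[ 0.5039 -0.0384  0.062 ]] [ 0.5048 -0.0384  0.0626]
scene [312.8 239.4] [ 21  16 251] [[0.5567 0.0374 0.062 ]] [0.5583 0.0382 0.0623]
scene [314.2 280.6] [ 22  18 312] [[0.4792 0.0992 0.062 ]] [0.4802 0.0989 0.0624]
[[0.632  0.0806 0.07  ]
 [0.6424 0.0236 0.07  ]] [[ 0.6131  0.1864  0.07  ]
 [ 0.6592 -0.0846  0.07  ]
 [ 0.4397 -0.1203  0.07  ]
 [ 0.3999  0.1496  0.07  ]]
```

```bash
python3 - <<'E'
import cv2
im=cv2.imread('pics/top0.png')[140:330,235:425]; cv2.imwrite('pics/crop0.png',cv2.resize(im,(570,570),interpolation=cv2.INTER_CUBIC))
E
```

```text
(no output)
```

View pics/crop0.png

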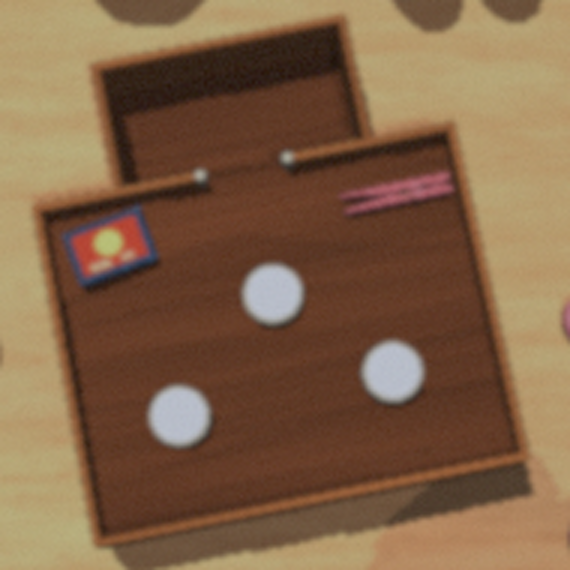

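```bash
cat >> h.py <<'E'
O=np.array([.5335,.0343]); Y=np.radians(9.8); TR=np.array([[np.cos(Y),-np.sin(Y)],[np.sin(Y),np.cos(Y)]])
def tray(p): return (np.asarray(p)[...,:2]-O)@TR*1000
def where():
    o=r.observe(); R=o['tool_rot']; print('t',round(o['t'],2),'tray',tray(o['eef_pos']).round(1),'z',round(o['eef_pos'][2]*1000,1),'yaw',round(np.degrees(np.arctan2(R[1,0],R[0,0])-Y),1),'F',o['ft_force'].round(1),'w',round(o['width'],3)); return o
def go(tx,ty,z,yaw=0):  # tray mm, tray yaw deg
    from scipy.spatial.transform import Rotation as Ro
    o=r.observe(); R=o['tool_rot']; a=Y+np.radians(yaw); w=np.r_[O+TR@np.array([tx,ty])/1000,z/1000]
    G=np.array([[np.cos(a),np.sin(a),0],[np.sin(a),-np.cos(a),0],[0,0,-1]])
    print(f'go({tx},{ty},{z},{yaw}) travel',(R.T@(w-o['eef_pos'])/.3).round(4),'turn',(Ro.from_matrix(R.T@G).as_rotvec()/np.pi).round(4))
E
python3 -c "
from h import *
where(); go(-22,-1,231); go(-22,-1,120)
print(tray([[.5564,.0372],[.5036,-.0386],[.479,.0991]]))"
```

```text
t 0.1 tray [-356.1 -542.6] z 230.8 yaw 16.3 F [-0.9 -0.2 -0.9] w 0.999
go(-22,-1,231,0) travel [ 1.5759e+00 -1.4197e+00  6.0000e-04] turn [-0.0003  0.0001  0.0906]
go(-22,-1,120,0) travel [ 1.5759 -1.4194  0.3706] turn [-0.0003  0.0001  0.0906]
[[ 23.05944842  -1.04011463]
 [-41.87196865 -66.74697177]
 [-42.67515492  73.13084953]]
```

```bash
python3 -m inch '[{"travel":[0.79,-0.71,0],"turn":[0,0,0.045],"hand":0.58},{"travel":[0.79,-0.71,0],"turn":[0,0,0.045],"hand":0.58},{"travel":[0.79,-0.71,0],"turn":[0,0,0.09],"hand":0.58},{"travel":[0.79,-0.71,0],"turn":[0,0,0.09],"hand":0.58},{"travel":[0.79,-0.71,0],"turn":[0,0,0.09],"hand":0.58},{"travel":[0.79,-0.71,0],"turn":[0,0,0.09],"hand":0.58},{"travel":[0.79,-0.71,0],"turn":[0,0,0.09],"hand":0.58},{"travel":[0.79,-0.71,0],"turn":[0,0,0.09],"hand":0.58}]'; python3 -c "
from h import *
where(); go(-22,-1,231); go(-22,-1,100)"
```

```text
t: 1.1
eef_pos: [0.3936, -0.2668, 0.2312]
tool_rot: [[0.985, 0.17, -0.0], [0.17, -0.985, -0.0], [-0.0, 0.0, -1.0]]
ft_force: [-0.9, -0.2, -0.0]
width: 0.211
finger_force: 0.0
t 1.1 tray [-189.1 -272.9] z 231.2 yaw 0.0 F [-0.9 -0.2 -0. ] w 0.211
go(-22,-1,231,0) travel [ 5.573e-01 -9.062e-01  2.000e-04] turn [0.     0.0001 0.    ]
go(-22,-1,100,0) travel [ 0.5575 -0.9063  0.4369] turn [0.     0.0001 0.    ]
```

```bash
python3 -m inch '[{"travel":[0.557,-0.906,0],"turn":[0,0,0],"hand":0.58},{"travel":[0.557,-0.906,0],"turn":[0,0,0],"hand":0.58},{"travel":[0.557,-0.906,0],"turn":[0,0,0],"hand":0.58},{"travel":[0.557,-0.906,0],"turn":[0,0,0],"hand":0.58},{"travel":[0.557,-0.906,0.437],"turn":[0,0,0],"hand":0.58},{"travel":[0.557,-0.906,0.437],"turn":[0,0,0],"hand":0.58},{"travel":[0.557,-0.906,0.437],"turn":[0,0,0],"hand":0.58},{"travel":[0.557,-0.906,0.437],"turn":[0,0,0],"hand":0.58}]'; python3 -c "
from h import *
where(); go(-22,-1,54.5)
for n in ['wrist','scene']:
    im,d=r.read_camera(n); cv2.imwrite(f'pics/{n}1.png',im[:,:,::-1])"
```

```text
t: 2.1
eef_pos: [0.5114, 0.0303, 0.0988]
tool_rot: [[0.985, 0.172, -0.003], [0.172, -0.985, -0.0], [-0.003, -0.0, -1.0]]
ft_force: [0.4, -0.9, 0.3]
width: 0.206
finger_force: 0.0
t 2.1 tray [-22.5  -0.1] z 98.8 yaw 0.1 F [ 0.4 -0.9  0.3] w 0.206
go(-22,-1,54.5,0) travel [0.002  0.0029 0.1475] turn [-0.      0.001   0.0005]
```

View pics/wrist1.png

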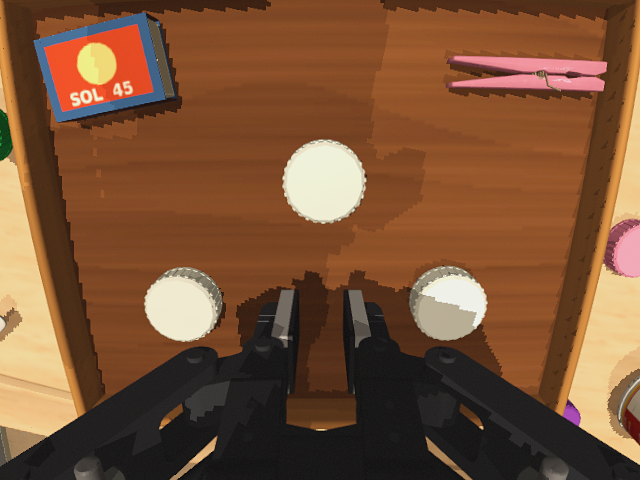

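View pics/scene1.png

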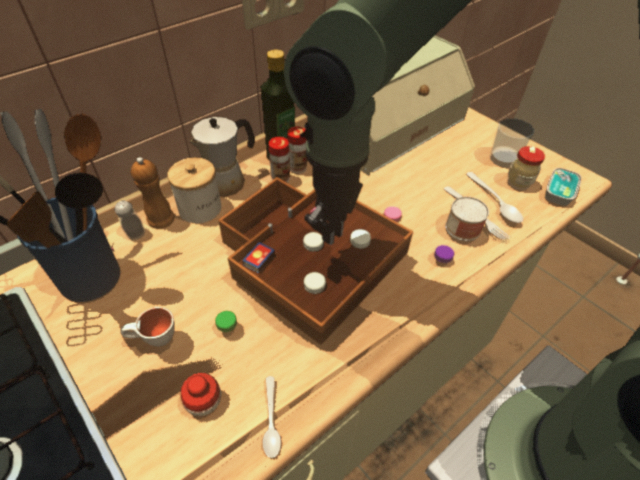

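The wrist view shows the middle cap at (324,181), centred ahead of the fingertip gap at about x=320. The side caps are clear of the fingers. The next moves descend, then push.

```bash
python3 -m inch '[{"travel":[0,0.002,0.08],"turn":[0,0,0],"hand":0.58},{"travel":[0,0.002,0.147],"turn":[0,0,0],"hand":0.58},{"travel":[0,0.002,0.147],"turn":[0,0,0],"hand":0.58},{"travel":[0.03,0.002,0.147],"turn":[0,0,0],"hand":0.58},{"travel":[0.06,0.002,0.147],"turn":[0,0,0],"hand":0.58},{"travel":[0.09,0.002,0.147],"turn":[0,0,0],"hand":0.58},{"travel":[0.12,0.002,0.147],"turn":[0,0,0],"hand":0.58},{"travel":[0.15,0.002,0.147],"turn":[0,0,0],"hand":0.58}]'; python3 -c "
from h import *
where(); go(70,0,54.5)
im,d=r.read_camera('wrist'); cv2.imwrite('pics/wrist2.png',im[:,:,::-1])
print(blobs(im,(100,0,540,400),800))"
```

```text
t: 3.2
eef_pos: [0.557, 0.0382, 0.0561]
tool_rot: [[0.985, 0.172, 0.0], [0.172, -0.985, 0.0], [0.0, -0.0, -1.0]]
ft_force: [0.2, 0.2, -0.2]
width: 0.208
finger_force: 0.1
t 3.2 tray [23.8 -0.2] z 56.1 yaw 0.1 F [ 0.2  0.2 -0.2] w 0.208
go(70,0,54.5,0) travel [ 0.1539 -0.0003  0.0054] turn [-0.     -0.      0.0006]
[(array([320.86453503, 247.40041494]), array([ 270,  195,  104,  104, 8194], dtype=int32))]
```

View pics/wrist2.png

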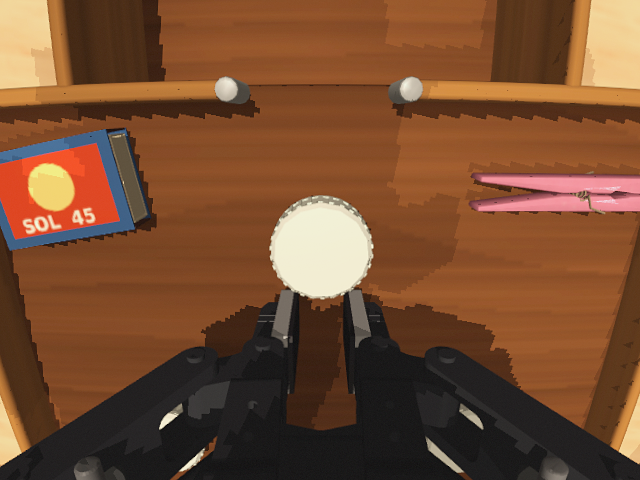

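The cap is cradled at (321,247) and in line with the gate, whose posts are at (232,90) and (406,90). I'll keep pushing.

```bash
python3 -m inch '[{"travel":[0.025,0,0.003],"turn":[0,0,0],"hand":0.58},{"travel":[0.055,0,0.003],"turn":[0,0,0],"hand":0.58},{"travel":[0.085,0,0.003],"turn":[0,0,0],"hand":0.58},{"travel":[0.115,0,0.003],"turn":[0,0,0],"hand":0.58},{"travel":[0.145,0,0.003],"turn":[0,0,0],"hand":0.58},{"travel":[0.175,0,0.003],"turn":[0,0,0],"hand":0.58},{"travel":[0.2,0,0.003],"turn":[0,0,0],"hand":0.58},{"travel":[0.225,0,0.003],"turn":[0,0,0],"hand":0.58}]'; python3 -m inch '[{"travel":[0.015,0,0],"turn":[0,0,0],"hand":0.58},{"travel":[0.015,0,0],"turn":[0,0,0],"hand":0.58}]'; python3 -c "
from h import *
where()
im,d=r.read_camera('wrist'); cv2.imwrite('pics/wrist3.png',im[:,:,::-1])"
```

```text
t: 4.25
eef_pos: [0.6233, 0.0497, 0.0552]
tool_rot: [[0.985, 0.172, -0.0], [0.172, -0.985, 0.0], [-0.0, -0.0, -1.0]]
ft_force: [0.6, 0.3, 0.3]
width: 0.21
finger_force: 0.0
t: 4.5
eef_pos: [0.6275, 0.0505, 0.0551]
tool_rot: [[0.985, 0.172, -0.0], [0.172, -0.985, 0.0], [0.0, -0.0, -1.0]]
ft_force: [-0.2, -0.5, -0.5]
width: 0.21
finger_force: 0.0
t 4.5 tray [95.3 -0. ] z 55.1 yaw 0.1 F [-0.2 -0.5 -0.5] w 0.21
```

View pics/wrist3.png

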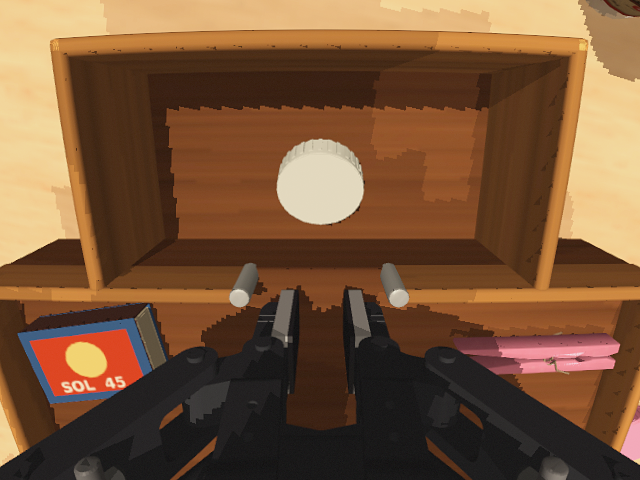

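The first cap is down in the slot at (320,185), and the peg and matchbox have not moved. The left cap is next. I'll lift and move behind it, heading -38° in the tray frame.

```bash
python3 -c "
from h import *
go(95,0,100,0);go(-75,98,100,-38)"
```

```text
go(95,0,100,0) travel [-0.0003 -0.0002 -0.1496] turn [-0.      0.0001  0.0006]
go(-75,98,100,-38) travel [-0.5663 -0.3279 -0.1495] turn [0.000e+00 1.000e-04 2.117e-01]
```

```bash
python3 -m inch '[{"travel":[-0.02,0,-0.15],"turn":[0,0,0],"hand":0.58},{"travel":[-0.566,-0.328,-0.15],"turn":[0,0,0.05],"hand":0.58},{"travel":[-0.566,-0.328,-0.15],"turn":[0,0,0.1],"hand":0.58},{"travel":[-0.566,-0.328,-0.15],"turn":[0,0,0.15],"hand":0.58},{"travel":[-0.566,-0.328,-0.15],"turn":[0,0,0.2117],"hand":0.58},{"travel":[-0.566,-0.328,-0.15],"turn":[0,0,0.2117],"hand":0.58},{"travel":[-0.566,-0.328,-0.15],"turn":[0,0,0.2117],"hand":0.58},{"travel":[-0.566,-0.328,-0.15],"turn":[0,0,0.2117],"hand":0.58}]'; cat >> h.py <<'E'
def caps():  # caps seen by the wrist camera, top face at z=64 mm -> tray mm
    o=r.observe(); im,d=r.read_camera('wrist'); p=r.camera_params('wrist'); T=p['T_tool_cam']; K=np.array([[p['fx'],0,p['cx']],[0,p['fy'],p['cy']],[0,0,1]])
    for c,s in blobs(im,(0,0,640,480),1500):
        n=cv2.undistortPoints(np.array([[c]],np.float32),K,p['dist_coeffs'])[0,0]
        q=o['tool_rot']@T[:3,:3]@np.r_[n,1]; a=o['eef_pos']+o['tool_rot']@T[:3,3]
        print('blob',c.round(),s[2:],'tray',tray(a+q*(.064-a[2])/q[2]).round(1))
    return im
E
python3 -c "
from h import *
where(); go(-75,98,55,-38); caps()"
```

```text
t: 5.55
eef_pos: [0.4435, 0.1177, 0.1001]
tool_rot: [[0.882, -0.471, -0.0], [-0.471, -0.882, 0.0], [-0.0, -0.0, -1.0]]
ft_force: [-0.7, 0.2, -0.1]
width: 0.211
finger_force: 0.0
t 5.55 tray [-74.4  97.5] z 100.1 yaw -37.9 F [-0.7  0.2 -0.1] w 0.211
go(-75,98,55,-38) travel [-2.400e-03 -1.000e-04  1.503e-01] turn [-0.      0.      0.0005]
blob [571.  19.] [  82   47 2985] tray [-48.6 -62.6]
blob [320. 192.] [  83   83 5208] tray [-42.5  70.8]
```

```bash
python3 -m inch '[{"travel":[0,0,0.08],"turn":[0,0,0],"hand":0.58},{"travel":[0,0,0.149],"turn":[0,0,0],"hand":0.58},{"travel":[0,0,0.149],"turn":[0,0,0],"hand":0.58},{"travel":[0.03,0,0.149],"turn":[0,0,0],"hand":0.58},{"travel":[0.06,0,0.149],"turn":[0,0,0],"hand":0.58},{"travel":[0.09,0,0.149],"turn":[0,0,0],"hand":0.58},{"travel":[0.12,0,0.149],"turn":[0,0,0],"hand":0.58},{"travel":[0.15,0,0.149],"turn":[0,0,0],"hand":0.58}]'; python3 -m inch '[{"travel":[0.035,0,0],"turn":[0,0,0],"hand":0.58},{"travel":[0.07,0,0],"turn":[0,0,0],"hand":0.58},{"travel":[0.105,0,0],"turn":[0,0,0],"hand":0.58},{"travel":[0.14,0,0],"turn":[0,0,0],"hand":0.58},{"travel":[0.175,0,0],"turn":[0,0,0],"hand":0.58},{"travel":[0.21,0,0],"turn":[0,0,0],"hand":0.58},{"travel":[0.245,0,0],"turn":[0,0,0],"hand":0.58},{"travel":[0.28,0,0],"turn":[0,0,0],"hand":0.58}]'; python3 -c "
from h import *
where(); caps(); go(0,0,56,0)"
```

```text
t: 6.6
eef_pos: [0.4834, 0.0965, 0.0556]
tool_rot: [[0.881, -0.473, 0.0], [-0.473, -0.881, 0.0], [0.0, -0.0, -1.0]]
ft_force: [-0.2, 0.5, -0.4]
width: 0.209
finger_force: 0.1
t: 7.6
eef_pos: [0.5574, 0.0568, 0.0555]
tool_rot: [[0.881, -0.472, -0.0], [-0.472, -0.881, -0.0], [-0.0, 0.0, -1.0]]
ft_force: [-0.6, 1.0, 0.3]
width: 0.21
finger_force: 0.1
t 7.6 tray [27.4 18.1] z 55.5 yaw -38.0 F [-0.6  1.   0.3] w 0.21
blob [180.  42.] [  91   90 6551] tray [132.5  -8.9]
blob [319. 250.] [ 104   98 7817] tray [49.6 -0.9]
blob [590. 318.] [  80   81 4860] tray [-41.1 -68.9]
go(0,0,56,0) travel [-0.0391  0.1035 -0.0015] turn [ 0.     -0.0003 -0.2113]
```

```bash
python3 -m inch '[{"travel":[-0.06,0,0],"turn":[0,0,0],"hand":0.58},{"travel":[-0.12,0,0],"turn":[0,0,0],"hand":0.58},{"travel":[-0.12,0,0],"turn":[0,0,-0.05],"hand":0.58},{"travel":[-0.1,0.05,0],"turn":[0,0,-0.1],"hand":0.58},{"travel":[-0.07,0.08,0],"turn":[0,0,-0.15],"hand":0.58},{"travel":[-0.04,0.104,0],"turn":[0,0,-0.211],"hand":0.58},{"travel":[-0.04,0.104,0],"turn":[0,0,-0.211],"hand":0.58},{"travel":[-0.04,0.104,0],"turn":[0,0,-0.211],"hand":0.58}]';  python3 -c "
from h import *
where(); cv2.imwrite('pics/wrist4.png',caps()[:,:,::-1])"
```

```text
t: 8.65
eef_pos: [0.5313, 0.0358, 0.0555]
tool_rot: [[0.986, 0.166, -0.0], [0.166, -0.986, 0.0], [-0.0, -0.0, -1.0]]
ft_force: [-0.6, 0.9, 0.4]
width: 0.21
finger_force: 0.0
t 8.65 tray [-1.9  1.8] z 55.5 yaw -0.2 F [-0.6  0.9  0.4] w 0.21
blob [324. 183.] [ 110  110 9224] tray [50.5 -0.8]
```

View pics/wrist4.png

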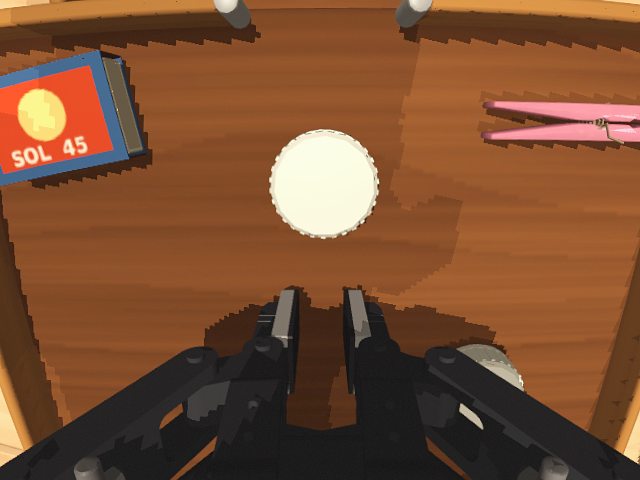

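The cap lies at (324,183), straight ahead of the fingers and in line with the gate. Push it through.

```bash
python3 -m inch '[{"travel":[0.03,0.006,0],"turn":[0,0,0],"hand":0.58},{"travel":[0.06,0.006,0],"turn":[0,0,0],"hand":0.58},{"travel":[0.09,0.006,0],"turn":[0,0,0],"hand":0.58},{"travel":[0.12,0.006,0],"turn":[0,0,0],"hand":0.58},{"travel":[0.15,0.006,0],"turn":[0,0,0],"hand":0.58},{"travel":[0.18,0.006,0],"turn":[0,0,0],"hand":0.58},{"travel":[0.21,0.006,0],"turn":[0,0,0],"hand":0.58},{"travel":[0.235,0.006,0],"turn":[0,0,0],"hand":0.58}]'; python3 -m inch '[{"travel":[0.025,0,0],"turn":[0,0,0],"hand":0.58},{"travel":[0.05,0,0],"turn":[0,0,0],"hand":0.58},{"travel":[0.075,0,0],"turn":[0,0,0],"hand":0.58},{"travel":[0.09,0,0],"turn":[0,0,0],"hand":0.58},{"travel":[0.09,0,0],"turn":[0,0,0],"hand":0.58}]'; python3 -c "
from h import *
where(); cv2.imwrite('pics/wrist5.png',caps()[:,:,::-1]); go(-75,-93,100,38)"
```

```text
t: 9.7
eef_pos: [0.6018, 0.0457, 0.0555]
tool_rot: [[0.985, 0.17, -0.0], [0.17, -0.985, 0.0], [-0.0, -0.0, -1.0]]
ft_force: [-0.2, 0.7, -0.1]
width: 0.208
finger_force: 0.1
t: 10.32
eef_pos: [0.628, 0.0502, 0.0554]
tool_rot: [[0.985, 0.17, -0.0], [0.17, -0.985, 0.0], [-0.0, -0.0, -1.0]]
ft_force: [0.0, -0.9, 0.3]
width: 0.212
finger_force: 0.0
t 10.32 tray [95.8 -0.4] z 55.4 yaw -0.0 F [ 0.  -0.9  0.3] w 0.212
blob [321. 204.] [   92   155 11227] tray [140.8  -1.8]
go(-75,-93,100,38) travel [-0.5685  0.3087 -0.1485] turn [-0.000e+00  1.000e-04 -2.112e-01]
```

View pics/wrist5.png

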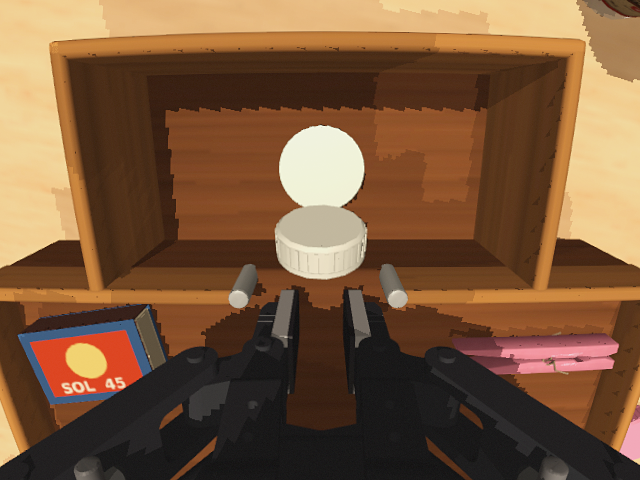

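Both caps are in the slot at (321,168) and (321,240), below deck level. The right cap is next, heading +36.4°.

```bash
python3 -m inch '[{"travel":[-0.02,0,-0.15],"turn":[0,0,0],"hand":0.58},{"travel":[-0.567,0.305,-0.15],"turn":[0,0,-0.05],"hand":0.58},{"travel":[-0.567,0.305,-0.15],"turn":[0,0,-0.1],"hand":0.58},{"travel":[-0.567,0.305,-0.15],"turn":[0,0,-0.15],"hand":0.58},{"travel":[-0.567,0.305,-0.15],"turn":[0,0,-0.202],"hand":0.58},{"travel":[-0.567,0.305,-0.15],"turn":[0,0,-0.202],"hand":0.58},{"travel":[-0.567,0.305,-0.15],"turn":[0,0,-0.202],"hand":0.58},{"travel":[-0.567,0.305,-0.15],"turn":[0,0,-0.202],"hand":0.58}]'; python3 -c "
from h import *
where(); caps(); go(-74.5,-92,55.5,36.4)"
```

```text
t: 11.38
eef_pos: [0.4761, -0.0684, 0.1004]
tool_rot: [[0.694, 0.72, -0.0], [0.72, -0.694, 0.0], [0.0, -0.0, -1.0]]
ft_force: [-0.4, -0.5, -0.3]
width: 0.211
finger_force: 0.0
t 11.38 tray [-74.  -91.4] z 100.4 yaw 36.3 F [-0.4 -0.5 -0.3] w 0.211
blob [320. 192.] [  82   84 5201] tray [-41.5 -67.8]
go(-74.5,-92,55.5,36.4) travel [-0.0023  0.0008  0.1496] turn [-0.     -0.     -0.0005]
```

```bash
python3 -m inch '[{"travel":[0,0,0.08],"turn":[0,0,0],"hand":0.58},{"travel":[0,0,0.149],"turn":[0,0,0],"hand":0.58},{"travel":[0,0,0.149],"turn":[0,0,0],"hand":0.58},{"travel":[0.03,0,0.149],"turn":[0,0,0],"hand":0.58},{"travel":[0.06,0,0.149],"turn":[0,0,0],"hand":0.58},{"travel":[0.09,0,0.149],"turn":[0,0,0],"hand":0.58},{"travel":[0.12,0,0.149],"turn":[0,0,0],"hand":0.58},{"travel":[0.15,0,0.149],"turn":[0,0,0],"hand":0.58}]'; python3 -m inch '[{"travel":[0.035,0,0],"turn":[0,0,0],"hand":0.58},{"travel":[0.07,0,0],"turn":[0,0,0],"hand":0.58},{"travel":[0.105,0,0],"turn":[0,0,0],"hand":0.58},{"travel":[0.14,0,0],"turn":[0,0,0],"hand":0.58},{"travel":[0.175,0,0],"turn":[0,0,0],"hand":0.58},{"travel":[0.21,0,0],"turn":[0,0,0],"hand":0.58},{"travel":[0.24,0,0],"turn":[0,0,0],"hand":0.58},{"travel":[0.27,0,0],"turn":[0,0,0],"hand":0.58}]'; python3 -c "
from h import *
where(); caps(); go(0,0,55.5,0)"
```

```text
t: 12.42
eef_pos: [0.5075, -0.0359, 0.0559]
tool_rot: [[0.693, 0.721, 0.0], [0.721, -0.693, 0.0], [0.0, 0.0, -1.0]]
ft_force: [-0.7, -0.6, -0.5]
width: 0.209
finger_force: 0.1
t: 13.42
eef_pos: [0.5635, 0.0223, 0.0558]
tool_rot: [[0.693, 0.721, -0.0], [0.721, -0.693, 0.0], [-0.0, -0.0, -1.0]]
ft_force: [-0.0, -0.1, -0.3]
width: 0.211
finger_force: 0.1
t 13.43 tray [ 27.5 -16.9] z 55.8 yaw 36.3 F [-0.  -0.1 -0.3] w 0.211
blob [447.  62.] [  123   137 10388] tray [126.    4.1]
blob [320. 249.] [ 104  103 7961] tray [49.9 -0.6]
go(0,0,55.5,0) travel [-0.0446 -0.099   0.0012] turn [-1.000e-04 -3.000e-04  2.021e-01]
```

```bash
python3 -m inch '[{"travel":[-0.06,0,0],"turn":[0,0,0],"hand":0.58},{"travel":[-0.12,0,0],"turn":[0,0,0],"hand":0.58},{"travel":[-0.12,0,0],"turn":[0,0,0.05],"hand":0.58},{"travel":[-0.1,-0.05,0],"turn":[0,0,0.1],"hand":0.58},{"travel":[-0.07,-0.08,0],"turn":[0,0,0.15],"hand":0.58},{"travel":[-0.045,-0.099,0],"turn":[0,0,0.202],"hand":0.58},{"travel":[-0.045,-0.099,0],"turn":[0,0,0.202],"hand":0.58},{"travel":[-0.045,-0.099,0],"turn":[0,0,0.202],"hand":0.58}]';  python3 -c "
from h import *
where(); caps(); go(0,0,55.5,0)"
```

```text
t: 14.48
eef_pos: [0.532, 0.0317, 0.0558]
tool_rot: [[0.985, 0.173, -0.0], [0.173, -0.985, -0.0], [-0.0, 0.0, -1.0]]
ft_force: [0.2, -0.3, -0.4]
width: 0.207
finger_force: 0.0
t 14.47 tray [-1.9 -2.3] z 55.8 yaw 0.2 F [ 0.2 -0.3 -0.4] w 0.207
blob [313. 183.] [ 110  109 9180] tray [50.6 -0.9]
go(0,0,55.5,0) travel [ 0.0062 -0.0076  0.001 ] turn [0.0001 0.0001 0.0006]
```

```bash
python3 -m inch '[{"travel":[0.03,-0.006,0],"turn":[0,0,0],"hand":0.58},{"travel":[0.06,-0.006,0],"turn":[0,0,0],"hand":0.58},{"travel":[0.09,-0.006,0],"turn":[0,0,0],"hand":0.58},{"travel":[0.12,-0.006,0],"turn":[0,0,0],"hand":0.58},{"travel":[0.15,-0.006,0],"turn":[0,0,0],"hand":0.58},{"travel":[0.18,-0.006,0],"turn":[0,0,0],"hand":0.58},{"travel":[0.21,-0.006,0],"turn":[0,0,0],"hand":0.58},{"travel":[0.235,-0.006,0],"turn":[0,0,0],"hand":0.58}]'; python3 -m inch '[{"travel":[0.025,0,0],"turn":[0,0,0],"hand":0.58},{"travel":[0.05,0,0],"turn":[0,0,0],"hand":0.58},{"travel":[0.075,0,0],"turn":[0,0,0],"hand":0.58},{"travel":[0.09,0,0],"turn":[0,0,0],"hand":0.58},{"travel":[0.09,0,0],"turn":[0,0,0],"hand":0.58}]'; python3 -c "
from h import *
where(); cv2.imwrite('pics/wrist6.png',caps()[:,:,::-1])"
```

```text
t: 15.52
eef_pos: [0.6021, 0.0467, 0.0558]
tool_rot: [[0.985, 0.17, 0.0], [0.17, -0.985, 0.0], [0.0, -0.0, -1.0]]
ft_force: [0.8, 0.7, -0.9]
width: 0.208
finger_force: 0.1
t: 16.15
eef_pos: [0.6282, 0.0512, 0.0557]
tool_rot: [[0.985, 0.17, -0.0], [0.17, -0.985, 0.0], [-0.0, -0.0, -1.0]]
ft_force: [-0.5, -0.7, -0.6]
width: 0.213
finger_force: 0.0
t 16.15 tray [96.2  0.5] z 55.7 yaw -0.0 F [-0.5 -0.7 -0.6] w 0.213
blob [321. 203.] [   98   186 14313] tray [141.8  -0.9]
```

View pics/wrist6.png

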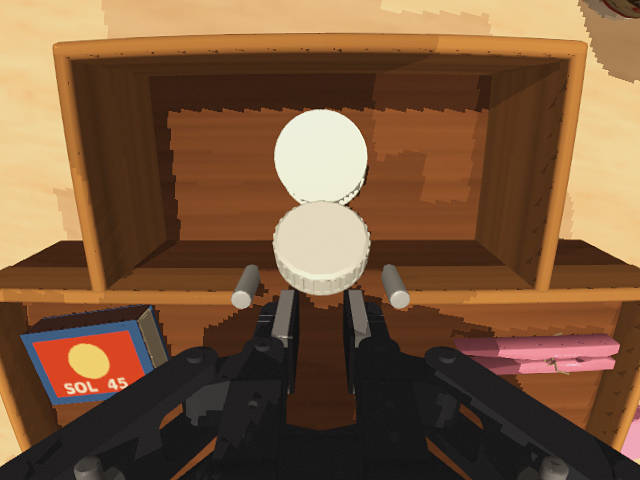

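All three caps are past the gate: one at (321,155), and one at (321,245) sitting on another. I'll back off, lift, and measure their heights.

```bash
python3 -m inch '[{"travel":[-0.05,0,0],"turn":[0,0,0],"hand":0.58},{"travel":[-0.08,0,-0.1],"turn":[0,0,0],"hand":0.58},{"travel":[-0.1,0,-0.3],"turn":[0,0,0],"hand":0.58},{"travel":[-0.1,0,-0.3],"turn":[0,0,0],"hand":0.58},{"travel":[-0.1,0,-0.3],"turn":[0,0,0],"hand":0.58}]'; python3 - <<'E'
from h import *
o=where(); im,d=r.read_camera('wrist'); cv2.imwrite('pics/wrist7.png',im[:,:,::-1])
p=r.camera_params('wrist'); T=p['T_tool_cam']; K=np.array([[p['fx'],0,p['cx']],[0,p['fy'],p['cy']],[0,0,1]])
h=cv2.cvtColor(im,cv2.COLOR_RGB2HSV); m=((h[...,1]<70)&(h[...,2]>140)&(d>0)).astype(np.uint8); m=cv2.morphologyEx(m,cv2.MORPH_OPEN,np.ones((5,5)))
n,l,s,c=cv2.connectedComponentsWithStats(m)
for i in range(1,n):
    if s[i,4]<400: continue
    v,u=np.nonzero(l==i); q=cv2.undistortPoints(np.stack([u,v],-1).reshape(-1,1,2).astype(np.float32),K,p['dist_coeffs']).reshape(-1,2)
    C=np.c_[q,np.ones(len(q))]*d[v,u][:,None]; W=(C@T[:3,:3].T+T[:3,3])@o['tool_rot'].T+o['eef_pos']; t=tray(W)
    print(c[i].round(),s[i])
    for a in range(105,195,6):
        k=(t[:,0]>=a)&(t[:,0]<a+6)
        if k.sum()>20: print(a,k.sum(),'y',t[k,1].min().round(),t[k,1].max().round(),'z',(W[k,2]*1000).min().round(1),np.median(W[k,2]*1000).round(1),(W[k,2]*1000).max().round(1))
E
```

```text
t: 16.82
eef_pos: [0.5984, 0.0459, 0.1459]
tool_rot: [[0.985, 0.17, 0.0], [0.17, -0.985, -0.0], [0.0, 0.0, -1.0]]
ft_force: [0.4, -0.7, 0.1]
width: 0.209
finger_force: 0.0
t 16.82 tray [65.9  0.4] z 145.9 yaw -0.0 F [ 0.4 -0.7  0.1] w 0.209
[320. 121.] [ 289   60   64  121 6254]
105 413 y -17.0 14.0 z 50.0 60.0 65.4
111 585 y -18.0 18.0 z 50.9 64.0 67.3
117 709 y -20.0 18.0 z 52.0 59.5 64.7
123 707 y -20.0 18.0 z 47.0 52.4 58.5
129 492 y -18.0 16.0 z 7.0 45.4 50.9
135 347 y -15.0 17.0 z 6.4 36.1 42.9
141 530 y -18.0 18.0 z 6.7 35.9 37.8
147 606 y -20.0 20.0 z 7.0 36.1 38.7
153 666 y -20.0 21.0 z 7.2 36.0 38.0
159 586 y -22.0 21.0 z 7.2 35.9 37.8
165 445 y -19.0 18.0 z 6.7 36.0 38.2
171 119 y -10.0 11.0 z 7.2 36.0 37.6
[ 30. 418.] [   0  376   67   77 1186]
```

View pics/wrist7.png

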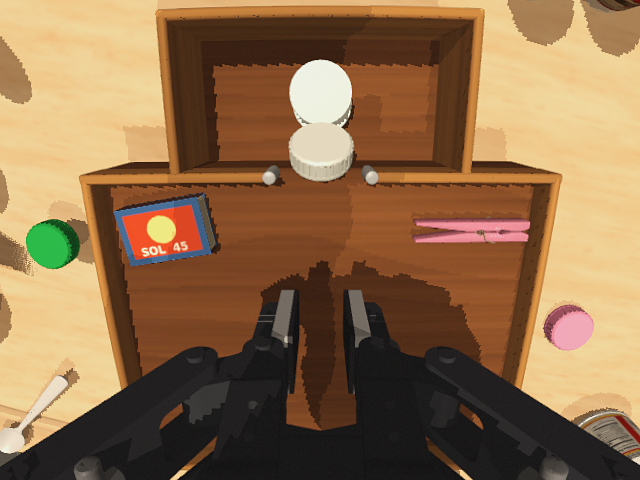

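The third cap hasn't dropped fully. It leans at x≈105–132 with its top at z≈67, from the deck edge onto the stack of the other two (centre x≈155, top z=36). I'll need to push the stack sideways in the slot. First I'll shut the hand and measure its profile from the wrist depth, to clear the slot walls.

```bash
python3 -m inch '[{"travel":[0,0,0],"turn":[0,0,0],"hand":1},{"travel":[0,0,0],"turn":[0,0,0],"hand":1},{"travel":[0,0,0],"turn":[0,0,0],"hand":1},{"travel":[0,0,0],"turn":[0,0,0],"hand":1}]'; python3 - <<'E'
from h import *
o=where(); im,d=r.read_camera('wrist')
p=r.camera_params('wrist'); T=p['T_tool_cam']; K=np.array([[p['fx'],0,p['cx']],[0,p['fy'],p['cy']],[0,0,1]])
v,u=np.nonzero(d>0); q=cv2.undistortPoints(np.stack([u,v],-1).reshape(-1,1,2).astype(np.float32),K,p['dist_coeffs']).reshape(-1,2)
C=np.c_[q,np.ones(len(q))]*d[v,u][:,None]; W=(C@T[:3,:3].T+T[:3,3])*1000
for a in range(-100,5,8):
    k=(W[:,2]>=a)&(W[:,2]<a+8)
    if k.sum()>20: print(a,k.sum(),'x',W[k,0].min().round(),W[k,0].max().round(),'y',W[k,1].min().round(),W[k,1].max().round())
go(157,39,120)
E
```

```text
t: 17.38
eef_pos: [0.5985, 0.046, 0.1456]
tool_rot: [[0.985, 0.17, -0.0], [0.17, -0.985, -0.0], [-0.0, -0.0, -1.0]]
ft_force: [0.4, 0.1, -0.2]
width: -0.001
finger_force: 0.0
t 17.38 tray [66.   0.5] z 145.6 yaw -0.0 F [ 0.4  0.1 -0.2] w -0.001
-100 2113 x 10.0 20.0 y -58.0 61.0
-92 12232 x 3.0 18.0 y -61.0 64.0
-84 12640 x -6.0 17.0 y -60.0 62.0
-76 11208 x -11.0 17.0 y -54.0 56.0
-68 5888 x -11.0 17.0 y -47.0 49.0
-60 8489 x -12.0 13.0 y -41.0 44.0
-52 3966 x -14.0 13.0 y -34.0 37.0
-44 1445 x -13.0 13.0 y -20.0 22.0
-36 743 x 5.0 11.0 y -12.0 15.0
-28 894 x 5.0 11.0 y -12.0 15.0
-20 793 x 5.0 11.0 y -12.0 15.0
-12 515 x 5.0 11.0 y -12.0 15.0
go(157,39,120,0) travel [ 0.3031 -0.1284  0.0856] turn [-0.      0.     -0.0001]
```

```bash
python3 -m inch '[{"travel":[0.15,-0.06,0],"turn":[0,0,0],"hand":1},{"travel":[0.303,-0.122,0],"turn":[0,0,0],"hand":1},{"travel":[0.303,-0.122,0],"turn":[0,0,0],"hand":1},{"travel":[0.303,-0.122,0.1],"turn":[0,0,0],"hand":1},{"travel":[0.303,-0.122,0.2],"turn":[0,0,0],"hand":1},{"travel":[0.303,-0.122,0.3],"turn":[0,0,0],"hand":1},{"travel":[0.303,-0.122,0.3],"turn":[0,0,0],"hand":1}]'; python3 -c "
from h import *
where(); go(157,37,18)"
```

```text
t: 18.3
eef_pos: [0.6802, 0.0969, 0.054]
tool_rot: [[0.985, 0.17, -0.004], [0.17, -0.985, -0.001], [-0.004, 0.0, -1.0]]
ft_force: [-0.4, 0.4, 0.6]
width: -0.001
finger_force: 0.0
t 18.3 tray [155.2  36.7] z 54.0 yaw -0.0 F [-0.4  0.4  0.6] w -0.001
go(157,37,18,0) travel [ 0.0063 -0.001   0.1198] turn [ 0.0001  0.0012 -0.0001]
```

```bash
python3 -m inch '[{"travel":[0.004,-0.002,0.06],"turn":[0,0,0],"hand":1},{"travel":[0.004,-0.002,0.12],"turn":[0,0,0],"hand":1},{"travel":[0.004,-0.002,0.12],"turn":[0,0,0],"hand":1},{"travel":[0.004,0.03,0.12],"turn":[0,0,0],"hand":1},{"travel":[0.004,0.06,0.12],"turn":[0,0,0],"hand":1}]'; python3 -c "
from h import *
where(); go(157,-20,18)"
```

```text
t: 18.92
eef_pos: [0.6867, 0.079, 0.0205]
tool_rot: [[0.986, 0.17, 0.001], [0.17, -0.986, -0.0], [0.001, 0.0, -1.0]]
ft_force: [0.9, -0.1, -0.1]
width: -0.0
finger_force: 0.1
t 18.93 tray [158.6  18. ] z 20.5 yaw -0.0 F [ 0.9 -0.1 -0.1] w -0.0
go(157,-20,18,0) travel [-0.0052  0.1266  0.0083] turn [ 0.0001 -0.0003 -0.0002]
```

```bash
python3 -m inch '[{"travel":[0,0.03,0],"turn":[0,0,0],"hand":1},{"travel":[0,0.06,0],"turn":[0,0,0],"hand":1},{"travel":[0,0.09,0],"turn":[0,0,0],"hand":1},{"travel":[0,0.127,0],"turn":[0,0,0],"hand":1},{"travel":[0,0.127,0],"turn":[0,0,0],"hand":1}]'; python3 -m inch '[{"travel":[0,0,-0.15],"turn":[0,0,0],"hand":1},{"travel":[0,0,-0.3],"turn":[0,0,0],"hand":1},{"travel":[-0.2,-0.07,-0.42],"turn":[0,0,0],"hand":1},{"travel":[-0.3,-0.07,-0.42],"turn":[0,0,0],"hand":1},{"travel":[-0.3,-0.07,-0.42],"turn":[0,0,0],"hand":1}]'; cat > z.py <<'E'
from h import *
import sys
o=where(); im,d=r.read_camera('wrist'); cv2.imwrite(sys.argv[1],im[:,:,::-1])
p=r.camera_params('wrist'); T=p['T_tool_cam']; K=np.array([[p['fx'],0,p['cx']],[0,p['fy'],p['cy']],[0,0,1]])
h=cv2.cvtColor(im,cv2.COLOR_RGB2HSV); m=(h[...,1]<70)&(h[...,2]>120)&(d>0)
v,u=np.nonzero(m); q=cv2.undistortPoints(np.stack([u,v],-1).reshape(-1,1,2).astype(np.float32),K,p['dist_coeffs']).reshape(-1,2)
C=np.c_[q,np.ones(len(q))]*d[v,u][:,None]; W=(C@T[:3,:3].T+T[:3,3])@o['tool_rot'].T+o['eef_pos']; t=tray(W); z=W[:,2]*1000
for a in range(105,190,10):
  for b in range(-80,80,10):
    k=(t[:,0]>=a)&(t[:,0]<a+10)&(t[:,1]>=b)&(t[:,1]<b+10)
    print('%4.0f'%np.median(z[k]) if k.sum()>25 else '   .',end='')
  print('  x',a)
E
python3 z.py pics/wrist8.png
```

```text
t: 19.55
eef_pos: [0.6928, 0.041, 0.0197]
tool_rot: [[0.986, 0.169, -0.0], [0.169, -0.986, -0.001], [-0.0, 0.001, -1.0]]
ft_force: [0.5, -0.3, -0.2]
width: -0.001
finger_force: 0.0
t: 20.18
eef_pos: [0.5987, 0.048, 0.147]
tool_rot: [[0.985, 0.171, 0.0], [0.171, -0.985, -0.0], [0.0, 0.0, -1.0]]
ft_force: [1.4, -0.5, 0.7]
width: -0.001
finger_force: 0.0
t 20.18 tray [66.6  2.4] z 147.0 yaw 0.0 F [ 1.4 -0.5  0.7] w -0.001
   .   .   .   .  71  71   .   .   .   .  71  71   .   .   .   .  x 105
   .   .   .   .   .   .   .   .   .   .   .   .   .   .   .   .  x 115
   .   .  22  22  22   .   .   .   .   .   .   .   .   .   .   .  x 125
  36  36  36  36  22   .   .   .   .  21  22  22   .   .   .   .  x 135
  36  36  36  36  22   .   .   .   .  22  22  22  22   .   .   .  x 145
  36  36  36  36  23   .   .   .   .  22  22  22  22   .   .   .  x 155
   .  36  36  36   .   .   .   .   .  22  22  22  22   .   .   .  x 165
   .   .   .   .   .   .   .   .   .   .   .   .   .   .   .   .  x 175
   .   .   .   .   .   .   .   .   .   .   .   .   .   .   .   .  x 185
```

View pics/wrist8.png

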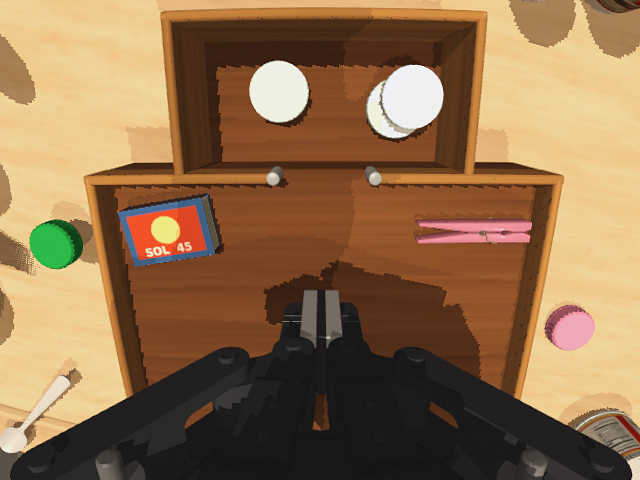

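The third cap fell flat at (279,91), with its top at z=22. The other two lie at about (405,100), one resting flat on the other with the top at z=36, 14 mm below the deck. The peg and matchbox are untouched and the arm is clear, so I'm handing in.

```bash
python3 -c "
from plant import r
print(r.hand_in())"
```

```text
the job is handed in; nothing more can be done
None
```

All three caps are down in the slot and the job is handed in at about 20 s; two lie stacked flat, top 14 mm below the deck, because the third cap jammed at the gate until I pushed the first two aside inside the slot, and the peg and matchbox were left untouched.

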